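# True up the side stop of an X-ray positioning stand with a square

## Robot

A 6-joint arm with a two-finger parallel gripper is mounted at the origin on a cart in front of the work surface, level with it; the furniture and walls round the work are solid. World frame = base frame: x ahead of the robot, y to its left, z up, the work surface at z = 0. Lengths are in m, angles in rad, forces in N, time in s.
With the tool pointing down it reaches from about 0.25 to 0.725 m from the base axis. Payload 4 kg.
Tool frame: the origin (TCP) lies on the centre line of the jaws, within the pads' length; the fingertips stand manip.tips_ahead ahead of it and the grasp point (between the pads) lies 3 mm ahead of it (manip.tips_ahead is the distance from the TCP to the fingertips, in m); z points along the fingers, y is the line along which they close (so a half turn about z gives the same grasp; the last joint's range is limited). The gripper opens to 85 mm and grips with 20 to 120 N. Pads are 22 mm wide; open, the fingers measure 114 mm over their backs; the gripper's body (76 mm by 85 mm) begins 54 mm behind the grasp point. The pads swing forward as they close: fully open they stand 13 mm farther back than shut.
Start: joints at [-1.343, 0.241, 0.005, 1.335, 0, 1.571], TCP at [0.113, -0.487, 0.253] pointing down, gripper open.
Joint ranges: [-2.72, 2.72], [-1.05, 1.87], [-1.09, 1.28], [-1.99, 2.15], [-1.42, 1.44], [-3.14, 3.14]. Speed limits (rad/s): [2.79, 2.79, 3.14, 3.14, 3.14, 3.14].

## Interface

Orientations are given as a rotation vector (axis times angle).
In Python, from bench import manip gives the robot as it stands.
- The arm moves only by the tool step_arm, never from a script. Its argument "plan" is a list of rows, each a list of 2 entries, a list of its own where there are three numbers: the shift along the tool's x, y, z in m, then the turn about the tool's z in units of 8 degrees (1.0 is 8 degrees). A call has 1 to 10 rows; each row is the pose to reach, as a shift and turn from the pose commanded when the call began, along the tool's axes at that moment; what a row does not reach only later rows make up. A row lasts 1/10 s, in which the tool goes at most 50 mm and 8.59 degrees, less where a joint would pass 70% of its speed; a pose out of reach is approached as far as the arm can. A call with a gripper value outside its range is refused whole. "claw" is the gripper's target within -1 to 1 (shut at 1, half-way at 0, fully open at -1), set as the call begins (left out, the last holds). The fingers move at their own pace and stop on an object; "squeeze" is the grip in N (left out, the last holds). Time passes only in rows, so rows that repeat a pose let the fingers close. It gives the time, the measured TCP pose, the force, the opening and the grip force at its end, in the units of the state.
- manip.get_state(): the state, without advancing time (a new reading comes with each control period).
- manip.grab_frame(name): name is "side" or "top" or "wrist"; returns a dict with "image" (384x512x3 uint8, blue, green, red), "range_z" (384x512 float32, m along the optical axis (not along the pixel's ray), 0 where there is no reading), "camera_matrix" (3x3 intrinsics, pixels), "pose" (4x4, takes a point from camera to world coordinates). Camera axes: x right, y up, looking along -z (the intrinsics and any distortion apply to the point x, -y, -z); pixel columns grow to the right and rows downward; lengths in m; the calibration is good to about 2 mm. A picture is of the moment at which its call begins.
- manip.job_done(): hands the job in; it is judged then, once.
Trained networks look in the newest picture that a camera, given by its name, has taken for a name from the list of things; names that differ only in an ending like _2 or _b are one class to them, and where a whole thing is asked for, a point or a joint stands for the part that bears it (a point fixed in the world has none). Each returns a list of dicts, best first, with "score" (0 to 1); they miss things now and then, are a little off and sometimes report something else, mostly with a low value. They report only what shows in the picture. A call takes as long as a camera call.
- manip.look_for(camera, name): "centre" ([x, y, z] in m, in world coordinates, good to about 4 mm: the middle of the surface that is visible of it).
- manip.silhouettes(camera, name): "pixels" (384x512 bool, what is visible of it).
- manip.tip_of(camera, name): "centre" ([x, y, z] in m, in world coordinates, good to about 4 mm: a listed point, or the origin of a listed thing).
The state is a dict: "clock": time; "joint_positions": joint angles; "joint_vel": joint speeds; "tau": joint torques, N m; "tool_pos": TCP position; "eef_rot": TCP orientation; "wrist_force": force on the tool from outside, world axes, zero at the start; "wrist_torque": the same for the moment, N m; "grip_width": opening from 0.0 (shut) to 1.0 (fully open); "grip_force": force on a finger pad.
Only numpy, scipy, OpenCV 4.12 (cv2) and the standard library are available. Lean on these libraries where they do the work, as an engineer would, in place of code of your own. Each camera call takes 0.05 s, during which the arm holds its last target. There are 200 camera calls.

## Task

The side stop on the sloping X-ray positioning stand has been knocked out of true. Take the square from its tray, lay it flat on the sloping board and press it home into the corner, against the fixed ledge and the side stop together, until both edges sit flush without a gap and the stop stands square to the ledge; hold it pressed there for a second. Then lay the square gently back, flat in its tray, leaving the stop square and the bottles and the slide box where they stand.

Things in the scene. Friction and masses are not known exactly. Their poses are not given: they have to be found in the camera images.
- square_grip (a point): On the grip of the loose steel square: a black upright rib 14 mm thick (along the square's x), 46 mm long (along its y), from 6 to 56 mm above the square's underside; this point is on its middle, 40 mm above the underside. Axes: z normal to the underside, x and y along the legs. The heel is at x -40, y +40, z -40 mm from here. Take the rib across its thickness, above the 16 mm high legs.
- square_heel (a point): Heel (outer corner) of the square, where the planes of its two outer edges and its underside meet; the metal there is notched 8 mm. Axes as square_grip. One leg runs from here along -y, with its outer edge in the plane x = 0; the other along +x, with its outer edge in the plane y = 0.
- square_centre (a point): Centre of the underside of the square's 100 x 100 mm outline: x +50, y -50 mm from the heel. Axes as square_grip. In the tray it lies 4 mm above the table.
- corner (a point): Inner corner on the white board's surface, where the inner faces of ledge and (true) side stop meet, 45 mm above the table. The fixed board slopes up away from the robot at 30 degrees. Axes: x up the slope, y along the ledge to the left, z out of the board. Board: x -14 to 166, y -150 to 30 mm. Pressed home, the square lies on the board, axes parallel to these, heel at this point.
- ledge: The fixed aluminium ledge along the lower edge of the board: inner face in the plane x = 0 of the corner's frame, from y -150 to +30 mm, 18 mm high above the board, 12 mm thick. Origin and axes as corner.
- side_stop (a joint): Angle of the aluminium side stop: 0 = square to the ledge, positive = leaning in (far end towards -y of corner), negative = swung out; starts at 0.08 to 0.25, travel -0.25 to 0.5, no stop at 0. A bar 12 mm thick, 18 mm high, reaching 128 mm up the slope, inner face at y = 0 of corner when true; hinge normal to the board at x 6, y 6 mm from corner, stays where pushed (friction 0.15 N m).
- tray: The square's tray: fixed shallow open steel tray on the table, 160 x 160 mm outside, 10 mm high, walls and floor 4 mm thick. Origin: centre of its underside, z up, x and y along its sides.
- square: The whole square, 0.18 kg: an L of two steel bars 100 mm long, 16 mm wide, 16 mm high, with a 6 mm thick web in the inside of the L that carries the grip. Origin and axes as square_centre.
- iodine: Bystander: small brown bottle with white cap, 36 mm diameter, 75 mm tall, upright left of the stand. Origin: centre of its underside.
- eye_rinse: Bystander: small white bottle with blue cap, 32 mm diameter, 68 mm tall, upright. Origin: centre of its underside.
- slide_box: Bystander: flat beige carton 60 x 90 x 32 mm. Origin: centre of its underside.

How it is judged:
On the way:
1. square flat on the board, pressed (over 0.5 N each) on ledge and side stop at once, flush within 2 degrees, heel within 3 mm of the corner, stop within 2 degrees of true (contact force between square and ledge above 0.5 N and contact force between square and side_stop above 0.5 N and angle between the x axis of square_heel and the x axis of corner, either way round below 0.035 rad and angle between the z axis of square_heel and the z axis of corner, either way round below 0.06 rad and x of square_heel in the frame of corner between -0.003 and 0.003 m and y of square_heel in the frame of corner between -0.003 and 0.003 m and z of square_heel in the frame of corner below 0.005 m and value of joint side_stop between -0.035 and 0.035 rad), for 0.5 s.
At the end, for the whole second after the job is handed in: The side stop stands within 2 degrees of square to the ledge; the square lies flat on the floor of its tray, its centre within 30 mm of the tray's centre along each side, grip up, at rest; both bottles upright (value of joint side_stop between -0.035 and 0.035 rad and angle between square_centre's own z axis and vertical below 0.06 rad and x of square_centre in the frame of tray between -0.03 and 0.03 m and y of square_centre in the frame of tray between -0.03 and 0.03 m and z of square_centre in the frame of tray below 0.009 m and linear speed of square below 0.02 m/s and angle between each of iodine, eye_rinse's own z axis and vertical below 0.1 rad); the robot touches nothing.
It fails at once if the square is dropped: it comes down to the table or tray faster than 0.5 m/s (height (world z) of square_centre below 0.03 m and linear speed of square above 0.5 m/s).
It fails at once if a bottle or the slide box is moved more than 30 mm (distance of any of iodine, eye_rinse, slide_box from where it was at the start of the episode above 0.03 m).
It also fails if it takes over 64 s, if anything falls off the work surface, if the arm or the gripper's body presses on something with over 40 N, if the wrist force passes 120 N, or if a joint passes its speed limit or range.

## Working session

There is one attempt and no reset: what is moved stays moved. The work goes in short steps, Python scripts to look and compute and a tool call to move; the robot and the scene stay as the last step left them, time stands still between calls to the robot, and variables do not carry over. Pictures are saved under pics/ and viewed, at most 10 in all, crops included, and the job is handed in when it is done.

Besides the shell and the picture viewer there is one more tool, called by a JSON object that holds its "op" and its "data", one argument or row to a line. step_arm: Moves the arm, as the interface text tells. Its arguments: {"type":"object","properties":{"plan":{"type":"array","items":{"type":"array"}},"claw":{"type":"number"},"squeeze":{"type":"number"}},"required":["plan"]}

```bash
mkdir -p pics; ls
python3 - <<'E'
from bench import manip
import cv2,numpy as np
s=manip.get_state(); print({k:np.round(v,3) for k,v in s.items()}, manip.tips_ahead)
ims=[]
for c in("side","top"):
    f=manip.grab_frame(c); ims.append(f["image"]); print(c,np.round(f["pose"],3).tolist(),f["camera_matrix"].tolist())
    for n in("square_grip","square_heel","square_centre","corner","tray","iodine","eye_rinse","slide_box","side_stop"):
        print(n,[(np.round(d["centre"],3).tolist(),round(d["score"],2)) for d in manip.tip_of(c,n)[:2]])
cv2.imwrite("pics/a.png",cv2.resize(np.hstack(ims),(800,300)))
cv2.imwrite("pics/top.png",cv2.resize(ims[1],(800,600)))
E
```

```text
pics
{'clock': np.float64(0.0), 'joint_positions': array([-1.343,  0.241,  0.004,  1.335,  0.   ,  1.571]), 'joint_vel': array([-0.001,  0.002, -0.   ,  0.   ,  0.   , -0.   ]), 'tau': array([ 1.0000e-03, -3.7232e+01,  2.5241e+01,  1.7000e-02,  0.0000e+00,
       -0.0000e+00]), 'tool_pos': array([ 0.113, -0.487,  0.252]), 'eef_rot': array([-3.119, -0.357,  0.   ]), 'wrist_force': array([-0.238,  0.723,  0.022]), 'wrist_torque': array([-0.012,  0.008, -0.016]), 'grip_force': np.float64(0.0), 'grip_width': np.float64(1.0)} 0.022
side [[-0.946, 0.195, -0.258, 0.236], [-0.324, -0.557, 0.764, 0.817], [0.005, 0.807, 0.591, 0.67], [0.0, 0.0, 0.0, 1.0]] [[426.1150636068279, 0.0, 256.35985113232454], [0.0, 426.1150636068279, 196.1807371129539], [0.0, 0.0, 1.0]]
square_grip [([0.492, -0.257, 0.045], 0.77)]
square_heel [([0.465, -0.204, 0.005], 0.76), ([0.491, -0.273, 0.002], 0.66)]
square_centre [([0.497, -0.268, 0.003], 0.62), ([0.342, 0.27, -0.003], 0.32)]
corner [([0.47, 0.103, 0.041], 0.88)]
tray [([0.498, -0.269, 0.002], 0.73)]
iodine [([0.519, 0.3, 0.002], 0.83)]
eye_rinse [([0.346, 0.271, -0.002], 0.8)]
slide_box [([0.657, -0.144, 0.005], 0.78), ([0.501, -0.272, 0.001], 0.17)]Traceback (most recent call last):
  File "<stdin>", line 8, in <module>
ValueError: it knows: corner, eye_rinse, iodine, ledge, slide_box, square, square_centre, square_grip, square_heel, tray
```

Run:
```python
from bench import manip
import cv2,numpy as np
ims=[]
for c in("side","top"):
    f=manip.grab_frame(c); ims.append(f["image"])
    np.savez(f"{c}.npz",**f)
    if c=="top":
      print(c,np.round(f["pose"],3).tolist(),f["camera_matrix"].tolist())
      for n in("square_grip","square_heel","square_centre","corner","tray","ledge","iodine","eye_rinse","slide_box"):
        print(n,[(np.round(d["centre"],3).tolist(),round(d["score"],2)) for d in manip.tip_of(c,n)[:2]])
cv2.imwrite("pics/side.png",cv2.resize(ims[0],(800,600)))
cv2.imwrite("pics/top.png",cv2.resize(ims[1],(800,600)))
```

```text
top [[0.013, 1.0, -0.028, 0.465], [-1.0, 0.013, -0.016, 0.023], [-0.015, 0.028, 0.999, 1.192], [0.0, 0.0, 0.0, 1.0]] [[416.96809118062083, 0.0, 255.32849130469847], [0.0, 416.96809118062083, 193.57545929408812], [0.0, 0.0, 1.0]]
square_grip [([0.494, -0.254, 0.047], 0.62), ([0.47, 0.104, 0.047], 0.34)]
square_heel [([0.465, -0.21, 0.008], 0.75)]
square_centre [([0.497, -0.27, 0.002], 0.98), ([0.497, -0.271, -0.005], 0.6)]
corner [([0.471, 0.104, 0.048], 0.96)]
tray [([0.492, -0.271, -0.004], 0.86), ([0.467, 0.107, 0.044], 0.59)]
ledge [([0.47, 0.108, 0.046], 0.89)]
iodine [([0.522, 0.304, -0.001], 0.71), ([0.468, -0.207, 0.008], 0.69)]
eye_rinse [([0.351, 0.268, 0.002], 0.49)]
slide_box [([0.655, -0.143, -0.002], 0.56)]
```

View pics/top.png

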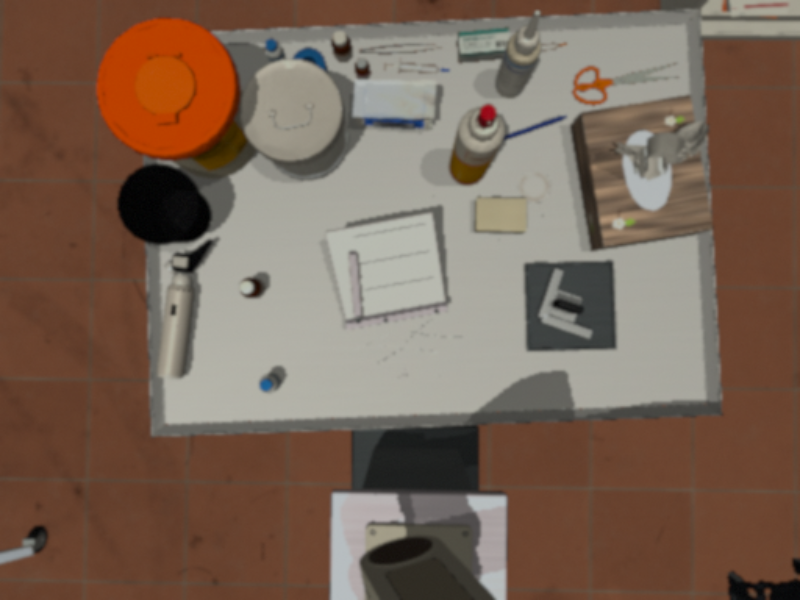

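View pics/side.png

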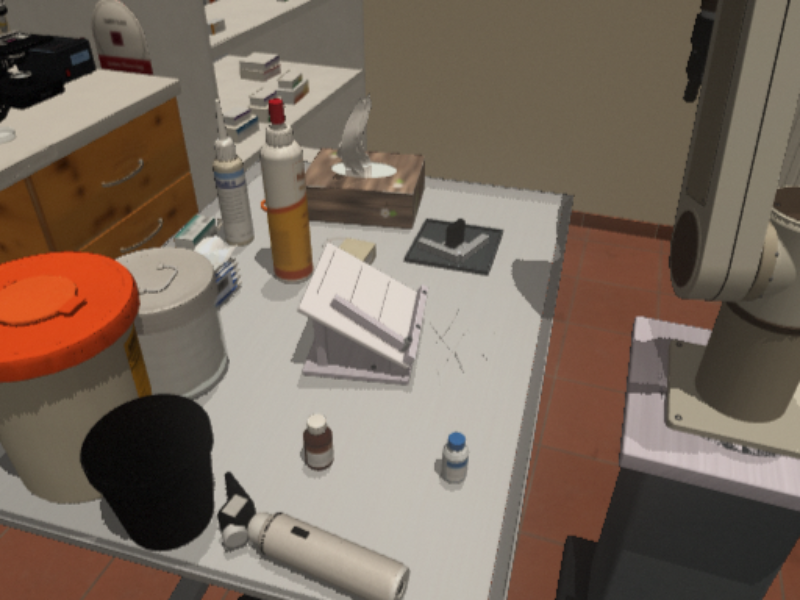

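The top view shows the tray at (570,305) with the square in it, heel at (543,318), and the stand centred at (390,265), corner at (345,318). The side view agrees. The moves can't tilt the tool, so the square has to pivot in the grip by 30 degrees about its y axis. That means gripping the rib over its 46 mm length.

```bash
cat > h.py <<'E'
import numpy as np,cv2
from scipy.spatial.transform import Rotation as R
def cloud(f):
    K=f["camera_matrix"];z=f["range_z"];v,u=np.indices(z.shape)
    p=np.stack([(u-K[0,2])/K[0,0]*z,-(v-K[1,2])/K[1,1]*z,-z],-1)
    return p@f["pose"][:3,:3].T+f["pose"][:3,3]
def proj(f,p):
    q=(np.atleast_2d(p)-f["pose"][:3,3])@f["pose"][:3,:3]
    K=f["camera_matrix"];return np.c_[K[0,0]*q[:,0]/-q[:,2]+K[0,2],K[1,1]*q[:,1]/q[:,2]+K[1,2]]
def totool(s,d): return R.from_rotvec(s["eef_rot"]).as_matrix().T@np.asarray(d)
E
python3 - <<'E'
from bench import manip
from h import *
s=manip.get_state();print(np.round(R.from_rotvec(s["eef_rot"]).as_matrix(),3).tolist())
f=manip.grab_frame("top");P=cloud(f)
for n in("square","tray","ledge"):
    r=manip.silhouettes("top",n)
    if not r: print(n,"none");continue
    m=r[0]["pixels"];q=P[m&(f["range_z"]>0)]
    rect=cv2.minAreaRect((q[:,:2]*1000).astype(np.float32));print(n,r[0]["score"],m.sum(),np.round(rect[0],1),np.round(rect[1],1),round(rect[2],1),np.round(np.median(q,0),3))
# board plane
m=(P[...,0]>.42)&(P[...,0]<.68)&(P[...,1]>-.08)&(P[...,1]<.15)&(P[...,2]>.045)&(P[...,2]<.16)
q=P[m]
for it in range(8):
    A=np.c_[q[:,:2],np.ones(len(q))];c=np.linalg.lstsq(A,q[:,2],rcond=None)[0];e=q[:,2]-A@c
    q=q[np.abs(e)<max(.003,1.5*e.std())]
n=np.array([-c[0],-c[1],1]);n/=np.linalg.norm(n);print("plane",c,n,"tilt",np.degrees(np.arccos(n[2])),"yaw",np.degrees(np.arctan2(-n[1],-n[0])),len(q))
E
```

```text
[[0.974, 0.226, -0.0], [0.226, -0.974, 0.0], [-0.0, -0.0, -1.0]]
square 0.61 718 [ 500.3 -268. ] [99.3 98.6] 71.3 [ 0.491 -0.246  0.019]
tray 0.78 2618 [ 495.3 -270.6] [165.2 164.9] 2.5 [ 0.501 -0.284  0.004]
ledge 0.92 503 [475.3  43.2] [ 22.9 184.6] 11.3 [0.475 0.044 0.055]
plane [ 0.56262652  0.11034097 -0.23229952] [-0.48809331 -0.09572369  0.86752631] tilt 29.827559066440127 yaw 11.095884885749397 2908
```

{"op": "step_arm", "data": {
  "plan": [
    [[0.05, -0.015, 0], 0.5],
    [[0.09, -0.03, 0], 1.0],
    [[0.135, -0.045, 0], 1.5],
    [[0.18, -0.06, 0], 2.0],
    [[0.225, -0.075, 0], 2.5],
    [[0.27, -0.09, 0], 3.0],
    [[0.315, -0.105, 0], 3.5],
    [[0.36, -0.12, 0], 4.0],
    [[0.4, -0.135, 0], 4.0],
    [[0.42, -0.139, 0], 4.0]
  ]
}}

```text
clock: 2.2
tool_pos: [0.4933, -0.2543, 0.2531]
eef_rot: [-3.099, 0.511, -0.001]
wrist_force: [-0.1, -0.2, -1.1]
grip_width: 1.004
grip_force: 0.0
```

Run:
```python
from bench import manip
from h import *
s=manip.get_state();f=manip.grab_frame("wrist");P=cloud(f);np.savez("w1.npz",**f)
print(np.round(f["pose"],3).tolist())
for n in("square_grip","square_heel","square_centre","tray"):
    print(n,[(np.round(d["centre"],3).tolist(),round(d["score"],2)) for d in manip.tip_of("wrist",n)[:2]])
m=(np.abs(P[...,0]-.495)<.07)&(np.abs(P[...,1]+.265)<.07)
for lo,hi in((.016,.026),(.048,.075)):
    q=P[m&(P[...,2]>lo)&(P[...,2]<hi)]
    if len(q)>5:
        rect=cv2.minAreaRect((q[:,:2]*1000).astype(np.float32));print(lo,len(q),np.round(rect[0],1),np.round(rect[1],1),round(rect[2],1),np.round(np.median(q,0),4))
g=f["image"].copy()
u=proj(f,s["tool_pos"]+np.array([0,0,-.2]))
cv2.imwrite("pics/w1.png",g);print(u)
```

```text
[[-0.32, 0.914, 0.25, 0.556], [-0.947, -0.309, -0.085, -0.276], [-0.001, -0.264, 0.965, 0.372], [0.0, 0.0, 0.0, 1.0]]
square_grip [([0.493, -0.256, 0.047], 0.93)]
square_heel [([0.467, -0.207, 0.003], 0.75)]
square_centre []
tray [([0.497, -0.271, -0.004], 0.92), ([0.5, -0.268, 0.004], 0.16)]
0.016 1805 [ 497.8 -270.9] [99.8 98.4] 71.4 [ 0.4811 -0.2411  0.0182]
0.048 522 [ 491.8 -258.6] [45.4 13.1] 71.0 [ 0.4925 -0.2589  0.0579]
[[257.89393947 171.74306272]]
```

View pics/w1.png

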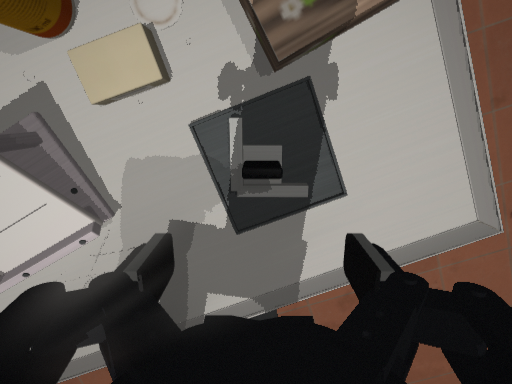

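The wrist view shows the rib at (262,170) and the heel at (235,190). The jaws (left and right in the image) already line up with the rib's length.

{"op": "step_arm", "data": {
  "plan": [
    [[0, 0.004, 0.04], 0],
    [[0, 0.004, 0.08], 0],
    [[0, 0.004, 0.12], 0],
    [[0, 0.004, 0.15], 0],
    [[0, 0.004, 0.175], 0],
    [[0, 0.004, 0.19], 0],
    [[0, 0.004, 0.203], 0],
    [[0, 0.004, 0.203], 0],
    [[0, 0.004, 0.203], 0]
  ],
  "claw": -1
}}

```text
clock: 3.35
tool_pos: [0.4892, -0.2613, 0.0509]
eef_rot: [3.098, -0.519, 0.001]
wrist_force: [-0.2, 0.1, 0.7]
grip_width: 1.001
grip_force: 0.0
```

{"op": "step_arm", "data": {
  "plan": [
    [[0, 0, 0], 0],
    [[0, 0, 0], 0],
    [[0, 0, 0], 0],
    [[0, 0, 0], 0],
    [[0, 0, 0], 0],
    [[0, 0, 0], 0],
    [[0, 0, 0], 0],
    [[0, 0, 0], 0],
    [[0, 0, 0], 0],
    [[0, 0, 0], 0]
  ],
  "claw": 1,
  "squeeze": 45
}}

```text
clock: 4.35
tool_pos: [0.4903, -0.2608, 0.0515]
eef_rot: [3.098, -0.517, 0.004]
wrist_force: [0.6, -0.1, 5.9]
grip_width: 0.535
grip_force: 47.3
```

{"op": "step_arm", "data": {
  "plan": [
    [[0, 0, -0.01], 0],
    [[0, 0, -0.03], 0],
    [[0, 0, -0.06], 0],
    [[0, 0, -0.09], 0],
    [[0, 0, -0.13], 0],
    [[0, 0, -0.17], 0],
    [[0, 0, -0.2], 0],
    [[0, 0, -0.2], 0]
  ]
}}

```text
clock: 5.15
tool_pos: [0.4914, -0.2617, 0.2557]
eef_rot: [3.095, -0.517, 0.014]
wrist_force: [0.8, -0.8, -1.0]
grip_width: 0.534
grip_force: 46.6
```

Run:
```python
from bench import manip
from h import *
s=manip.get_state();f=manip.grab_frame("wrist")
cv2.imwrite("pics/w2.png",f["image"])
P=cloud(f);d=P-s["tool_pos"];T=R.from_rotvec(s["eef_rot"]).as_matrix();q=d@T  # tool coords
m=(f["range_z"]>0)&(np.abs(q[...,0])<.1)&(np.abs(q[...,1])<.08)&(q[...,2]>.024)&(q[...,2]<.08)
A=q[m];print(len(A))
top=A[(A[:,2]<.036)];print("legs",np.round(top.min(0),3),np.round(top.max(0),3))
for a in np.arange(-.06,.08,.01):
    b=A[np.abs(A[:,0]-a)<.005]
    if len(b):print(round(a,3),len(b),np.round(np.percentile(b,[5,50,95],axis=0)[:,1:],3).tolist())
print("delta tool to start",np.round(totool(s,np.array([.5443,.0316,.25])-s["tool_pos"]),3),s["tool_pos"],s["eef_rot"])
for c in ("top",):
  f=manip.grab_frame(c);P=cloud(f);np.savez("top.npz",**f)
# side stop line: points 8..24mm above board, in corner frame
Rc=(R.from_euler("z",11.1,degrees=True)*R.from_euler("y",-30,degrees=True)).as_matrix()
q=(P-np.array([.472,.104,.045]))@Rc
m=(q[...,0]>.0)&(q[...,0]<.15)&(q[...,1]>-.06)&(q[...,1]<.05)&(q[...,2]>.012)&(q[...,2]<.026)
for a in np.arange(.005,.15,.015):
    b=q[m&(np.abs(q[...,0]-a)<.006)]
    if len(b):print("stop",round(a,3),len(b),np.round([b[:,1].min(),b[:,1].max(),np.median(b[:,2])],4))
b=q[(np.abs(q[...,0]-.08)<.05)&(np.abs(q[...,1]+.09)<.04)];print("board z",np.median(b[:,2]))
b=q[(q[...,0]>-.03)&(q[...,0]<.01)&(np.abs(q[...,1]+.06)<.08)&(q[...,2]>.013)&(q[...,2]<.024)];print("ledge top",np.round(np.percentile(b,[3,50,97],axis=0),4).tolist())
```

```text
8310
legs [-0.04  -0.04   0.024] [0.06  0.061 0.036]
-0.04 628 [[-0.026, 0.032], [0.001, 0.033], [0.028, 0.034]]
-0.03 536 [[-0.026, 0.032], [0.0, 0.033], [0.027, 0.034]]
-0.02 24 [[0.056, 0.035], [0.059, 0.046], [0.06, 0.048]]
0.0 198 [[-0.038, 0.032], [-0.033, 0.034], [0.026, 0.044]]
0.01 2512 [[-0.035, 0.026], [-0.005, 0.039], [0.022, 0.044]]
0.02 1896 [[-0.036, 0.033], [-0.008, 0.043], [0.023, 0.044]]
0.03 894 [[-0.037, 0.033], [-0.025, 0.034], [0.02, 0.047]]
0.04 612 [[-0.038, 0.032], [-0.03, 0.033], [-0.023, 0.041]]
0.05 642 [[-0.038, 0.032], [-0.03, 0.033], [-0.023, 0.042]]
0.06 368 [[-0.038, 0.032], [-0.03, 0.034], [-0.023, 0.041]]
delta tool to start [-0.045 -0.295  0.005] [ 0.4913591  -0.26173603  0.2557064 ] [ 3.09549847 -0.51656206  0.0140025 ]
stop 0.005 45 [-0.06    0.0284  0.0169]
stop 0.02 15 [0.0021 0.0114 0.017 ]
stop 0.035 19 [-0.0015  0.0108  0.0174]
stop 0.05 18 [-0.0033  0.008   0.0169]
stop 0.065 19 [-0.0048  0.0062  0.0168]
stop 0.08 19 [-0.0076  0.0049  0.0171]
stop 0.095 18 [-0.0081  0.0026  0.0182]
stop 0.11 23 [-0.011   0.0017  0.0173]
stop 0.125 17 [-0.0118 -0.0011  0.018 ]
board z -0.0005747972116776771
ledge top [[-0.0103, -0.135, 0.0136], [-0.0037, -0.0608, 0.017], [0.0025, 0.0132, 0.0209]]
```

View pics/w2.png

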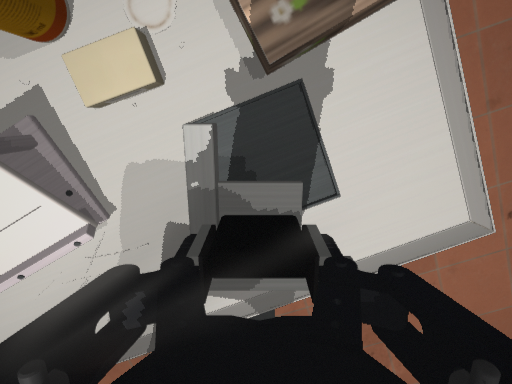

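The square hangs level in the jaws, with its underside 49 mm below the TCP. The stop leans in by about 0.13 rad. Next I'll carry it over the board.

{"op": "step_arm", "data": {
  "plan": [
    [[-0.005, -0.03, 0], -0.4],
    [[-0.011, -0.065, 0], -0.8],
    [[-0.018, -0.105, 0], -1.3],
    [[-0.025, -0.145, 0], -1.8],
    [[-0.032, -0.185, 0], -2.3],
    [[-0.039, -0.225, 0], -2.8],
    [[-0.046, -0.265, 0], -3.3],
    [[-0.053, -0.305, 0], -3.76],
    [[-0.053, -0.305, 0], -3.76],
    [[-0.053, -0.305, 0], -3.76]
  ]
}}

```text
clock: 6.25
tool_pos: [0.537, 0.0458, 0.2479]
eef_rot: [3.126, 0.308, -0.008]
wrist_force: [0.7, 0.1, -1.8]
grip_width: 0.526
grip_force: 46.9
```

{"op": "step_arm", "data": {
  "plan": [
    [[0, 0, 0.02], 0],
    [[0, 0, 0.045], 0],
    [[0, 0, 0.065], 0],
    [[0, 0, 0.075], 0],
    [[0, 0, 0.08], 0],
    [[0, 0, 0.08], 0]
  ]
}}

```text
clock: 6.85
tool_pos: [0.5379, 0.0443, 0.1697]
eef_rot: [3.127, 0.303, -0.002]
wrist_force: [-1.1, 0.4, -1.3]
grip_width: 0.532
grip_force: 46.9
```

```bash
cat >> h.py <<'E'
C0=np.array([.4725,.1065,.045])
Rc=(R.from_euler("z",11.1,degrees=True)*R.from_euler("y",-30,degrees=True)).as_matrix()
E
python3 - <<'E'
from bench import manip
from h import *
s=manip.get_state();T=R.from_rotvec(s["eef_rot"]).as_matrix();print(np.round(T,3).tolist(),s["tool_pos"],s["wrist_force"])
fr=[manip.grab_frame(c)["image"] for c in("wrist","side")]
cv2.imwrite("pics/b.png",cv2.resize(np.hstack(fr),(800,300)))
E
```

```text
[[0.981, 0.192, -0.001], [0.192, -0.981, -0.0], [-0.001, -0.0, -1.0]] [0.53790513 0.0442807  0.16973319] [-1.1433143   0.40444517 -1.28479728]
```

View pics/b.png

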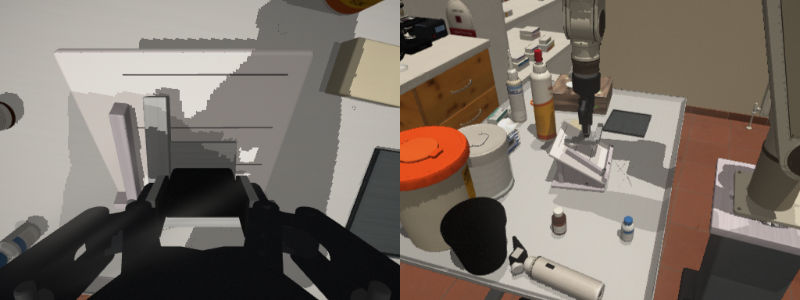

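In the wrist half, the stop is at (120,150) and the square's long leg is at (155,130), clear of it. I'll touch down on the tip, then pivot the square flat while moving down and back.

{"op": "step_arm", "data": {
  "plan": [
    [[0, 0, 0.006], 0],
    [[-0.002, 0, 0.012], 0],
    [[-0.006, 0, 0.016], 0],
    [[-0.01, 0, 0.021], 0],
    [[-0.013, 0, 0.026], 0],
    [[-0.016, 0, 0.031], 0],
    [[-0.018, 0, 0.035], 0],
    [[-0.018, 0, 0.035], 0]
  ],
  "squeeze": 30
}}

```text
clock: 7.75
tool_pos: [0.5209, 0.042, 0.1361]
eef_rot: [-3.126, -0.305, -0.003]
wrist_force: [-1.1, 1.4, 4.0]
grip_width: 0.527
grip_force: 48.7
```

{"op": "step_arm", "data": {
  "plan": [
    [[-0.002, 0, 0.005], 0],
    [[-0.004, 0, 0.01], 0],
    [[-0.006, 0, 0.015], 0],
    [[-0.006, 0, 0.015], 0]
  ]
}}

```text
clock: 8.15
tool_pos: [0.5149, 0.0407, 0.1207]
eef_rot: [-3.126, -0.305, -0.002]
wrist_force: [-0.3, 0.5, 3.7]
grip_width: 0.531
grip_force: 49.4
```

```bash
cat > see.py <<'E'
from bench import manip
from h import *
import sys
s=manip.get_state();print(np.round(s["tool_pos"],4),np.round(s["eef_rot"],3),np.round(s["wrist_force"],1),"tool in corner",np.round((s["tool_pos"]-C0)@Rc,4), "force in corner",np.round(s["wrist_force"]@Rc,1))
f=manip.grab_frame("wrist");P=cloud(f);q=(P-C0)@Rc
cv2.imwrite("pics/%s.png"%sys.argv[1],f["image"])
ok=f["range_z"]>0
for a in np.arange(.0,.15,.01):
    b=q[ok&(np.abs(q[...,0]-a)<.004)&(np.abs(q[...,1]+.01)<.07)&(q[...,2]>.011)&(q[...,2]<.03)]
    if len(b)>10:
        y=np.sort(b[:,1]);g=np.where(np.diff(y)>.003)[0]
        seg=np.split(y,g+1);print(round(a,3),[(round(t[0],4),round(t[-1],4),round(float(np.median(b[(b[:,1]>=t[0])&(b[:,1]<=t[-1]),2])),4)) for t in seg if len(t)>5])
E
python3 see.py c
```

```text
[0.5149 0.0407 0.1207] [-3.126e+00 -3.050e-01 -2.000e-03] [-0.3  0.5  3.7] tool in corner [ 0.0629 -0.0727  0.0511] force in corner [1.7 0.6 3.3]
0.0 [(np.float64(-0.0055), np.float64(0.0012), 0.0155), (np.float64(0.0139), np.float64(0.028), 0.0132)]
0.01 [(np.float64(-0.003), np.float64(0.01), 0.0187)]
0.02 [(np.float64(-0.0043), np.float64(0.0081), 0.0178)]
0.03 [(np.float64(-0.0054), np.float64(0.0075), 0.0178)]
0.04 [(np.float64(-0.0377), np.float64(-0.0332), 0.0202), (np.float64(-0.0066), np.float64(0.006), 0.0178)]
0.05 [(np.float64(-0.0476), np.float64(-0.0334), 0.0198), (np.float64(-0.0079), np.float64(0.0046), 0.0178)]
0.06 [(np.float64(-0.0492), np.float64(-0.0328), 0.0192), (np.float64(-0.0091), np.float64(0.0036), 0.0178)]
0.07 [(np.float64(-0.08), np.float64(-0.0332), 0.0193), (np.float64(-0.0105), np.float64(0.002), 0.0177)]
0.08 [(np.float64(-0.0492), np.float64(-0.033), 0.018), (np.float64(-0.0118), np.float64(0.0015), 0.0177)]
0.09 [(np.float64(-0.0492), np.float64(-0.0333), 0.0174), (np.float64(-0.0132), np.float64(0.0002), 0.0177)]
0.1 [(np.float64(-0.0492), np.float64(-0.033), 0.0169), (np.float64(-0.0142), np.float64(-0.001), 0.0178)]
0.11 [(np.float64(-0.0493), np.float64(-0.0332), 0.0163), (np.float64(-0.0158), np.float64(-0.0025), 0.0178)]
0.12 [(np.float64(-0.0493), np.float64(-0.0331), 0.0155), (np.float64(-0.0164), np.float64(-0.0033), 0.0174)]
```

View pics/c.png

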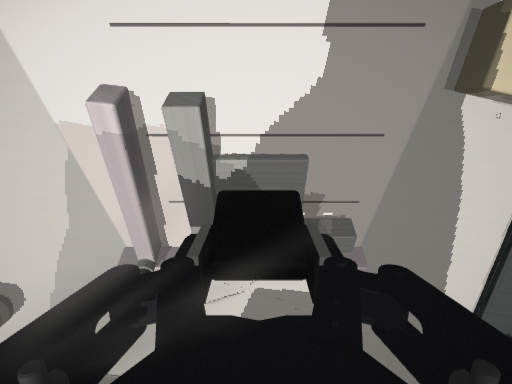

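The image shows the stop at (125,170) and the square's leg at (190,150), parallel to the board. The leg slopes about 3 degrees too little, so I'll press it fully flat and then slide it to the ledge.

{"op": "step_arm", "data": {
  "plan": [
    [[-0.001, 0, 0.003], 0],
    [[-0.002, 0, 0.006], 0],
    [[-0.003, 0, 0.009], 0],
    [[-0.003, 0, 0.009], 0],
    [[-0.003, 0, 0.009], 0]
  ]
}}

```text
clock: 8.7
tool_pos: [0.5138, 0.0406, 0.1163]
eef_rot: [-3.126, -0.305, -0.011]
wrist_force: [-6.6, 1.6, 28.2]
grip_width: 0.53
grip_force: 52.5
```

```bash
sed -i 's/^C0=.*/C0=np.array([.4729,.1042,.045])/' h.py; python3 see.py d
```

```text
[0.5138 0.0406 0.1163] [-3.126 -0.305 -0.011] [-6.6  1.6 28.2] tool in corner [ 0.0598 -0.0703  0.0478] force in corner [ 8.8  2.8 27.5]
0.0 [(np.float64(-0.0025), np.float64(0.0032), 0.0153), (np.float64(0.0165), np.float64(0.0305), 0.0123)]
0.01 [(np.float64(-0.0006), np.float64(0.012), 0.0183)]
0.02 [(np.float64(-0.0019), np.float64(0.0109), 0.0178)]
0.03 [(np.float64(-0.0033), np.float64(0.0094), 0.0178)]
0.04 [(np.float64(-0.0367), np.float64(-0.0309), 0.0159), (np.float64(-0.0046), np.float64(0.0085), 0.0179)]
0.05 [(np.float64(-0.0455), np.float64(-0.0312), 0.0159), (np.float64(-0.0056), np.float64(0.0073), 0.0178)]
0.06 [(np.float64(-0.0479), np.float64(-0.031), 0.016), (np.float64(-0.0068), np.float64(0.0059), 0.0177)]
0.07 [(np.float64(-0.08), np.float64(-0.0308), 0.019), (np.float64(-0.0083), np.float64(0.0047), 0.0178)]
0.08 [(np.float64(-0.0469), np.float64(-0.0309), 0.0159), (np.float64(-0.0093), np.float64(0.0041), 0.0177)]
0.09 [(np.float64(-0.0469), np.float64(-0.031), 0.0159), (np.float64(-0.0106), np.float64(0.0021), 0.0178)]
0.1 [(np.float64(-0.047), np.float64(-0.0308), 0.0159), (np.float64(-0.0118), np.float64(0.0013), 0.0177)]
0.11 [(np.float64(-0.047), np.float64(-0.0306), 0.0159), (np.float64(-0.0131), np.float64(0.0001), 0.0177)]
0.12 [(np.float64(-0.0469), np.float64(-0.0307), 0.0154), (np.float64(-0.0141), np.float64(-0.0014), 0.0174)]
```

{"op": "step_arm", "data": {
  "plan": [
    [[-0.002, 0, -0.003], 0],
    [[-0.005, 0, -0.001], 0],
    [[-0.008, 0, 0.0005], 0],
    [[-0.011, 0, 0.002], 0],
    [[-0.014, 0, 0.004], 0],
    [[-0.014, 0, 0.004], 0]
  ],
  "squeeze": 50
}}

```text
clock: 9.35
tool_pos: [0.4973, 0.037, 0.1068]
eef_rot: [3.127, 0.304, -0.002]
wrist_force: [-1.1, -0.4, 2.9]
grip_width: 0.532
grip_force: 51.8
```

```bash
cat > st.py <<'E'
from bench import manip
from h import *
s=manip.get_state();print("tool in corner",np.round((s["tool_pos"]-C0)@Rc,4), "force in corner",np.round(s["wrist_force"]@Rc,1))
E
python3 st.py
```

```text
tool in corner [ 0.0404 -0.0707  0.048 ] force in corner [ 0.4 -0.2  3.1]
```

{"op": "step_arm", "data": {
  "plan": [
    [[-0.002, 0, 0.0015], 0],
    [[-0.003, 0, 0.0025], 0],
    [[-0.004, 0, 0.0035], 0],
    [[-0.004, 0, 0.0035], 0]
  ]
}}

```text
clock: 9.75
tool_pos: [0.4964, 0.0367, 0.1061]
eef_rot: [-3.127, -0.305, -0.009]
wrist_force: [-0.2, 0.5, 13.1]
grip_width: 0.531
grip_force: 52.9
```

```bash
python3 st.py; python3 see.py e | tail -14
```

```text
tool in corner [ 0.0392 -0.0707  0.0479] force in corner [ 6.4  0.5 11.4]
[0.4964 0.0367 0.1061] [-3.127 -0.305 -0.009] [-0.2  0.5 13.1] tool in corner [ 0.0392 -0.0707  0.0479] force in corner [ 6.4  0.5 11.4]
0.0 [(np.float64(-0.0203), np.float64(0.0119), 0.0156), (np.float64(0.0169), np.float64(0.0302), 0.0146)]
0.01 [(np.float64(-0.0006), np.float64(0.012), 0.0186)]
0.02 [(np.float64(-0.0378), np.float64(-0.0312), 0.0159), (np.float64(-0.002), np.float64(0.0105), 0.0178)]
0.03 [(np.float64(-0.0459), np.float64(-0.0314), 0.016), (np.float64(-0.0031), np.float64(0.0093), 0.0177)]
0.04 [(np.float64(-0.0485), np.float64(-0.0316), 0.016), (np.float64(-0.0044), np.float64(0.0086), 0.0177)]
0.05 [(np.float64(-0.08), np.float64(-0.0314), 0.0175), (np.float64(-0.0057), np.float64(0.0071), 0.0177)]
0.06 [(np.float64(-0.0475), np.float64(-0.0313), 0.0159), (np.float64(-0.0069), np.float64(0.0059), 0.0177)]
0.07 [(np.float64(-0.0475), np.float64(-0.0311), 0.0159), (np.float64(-0.0082), np.float64(0.0049), 0.0177)]
0.08 [(np.float64(-0.0475), np.float64(-0.0313), 0.0159), (np.float64(-0.0092), np.float64(0.0036), 0.0177)]
0.09 [(np.float64(-0.0475), np.float64(-0.0314), 0.0159), (np.float64(-0.0107), np.float64(0.0031), 0.0177)]
0.1 [(np.float64(-0.0474), np.float64(-0.0315), 0.0153), (np.float64(-0.0123), np.float64(0.0016), 0.0177)]
0.11 [(np.float64(-0.0132), np.float64(0.0002), 0.0177)]
0.12 [(np.float64(-0.0145), np.float64(-0.0009), 0.0174)]
```

{"op": "step_arm", "data": {
  "plan": [
    [[0, -0.004, -0.001], 0],
    [[0, -0.008, -0.001], 0],
    [[0, -0.012, -0.001], 0],
    [[0, -0.016, -0.001], 0],
    [[0, -0.02, -0.001], 0],
    [[0, -0.024, -0.001], 0],
    [[0, -0.027, -0.001], 0],
    [[0, -0.029, -0.001], 0],
    [[0, -0.029, -0.001], 0]
  ]
}}

```text
clock: 10.7
tool_pos: [0.4888, 0.0635, 0.105]
eef_rot: [3.123, 0.302, 0.001]
wrist_force: [0.2, -5.5, 5.8]
grip_width: 0.531
grip_force: 52.1
```

```bash
python3 see.py f | cut -c1-200
```

```text
[0.4888 0.0635 0.105 ] [3.123e+00 3.020e-01 1.000e-03] [ 0.2 -5.5  5.8] tool in corner [ 0.0367 -0.043   0.048 ] force in corner [ 2.1 -5.5  5.5]
0.0 [(np.float64(0.01), np.float64(0.0304), 0.0147)]
0.01 [(np.float64(-0.0068), np.float64(-0.0044), 0.0157), (np.float64(0.0002), np.float64(0.0123), 0.0186)]
0.02 [(np.float64(-0.0169), np.float64(-0.0036), 0.0161), (np.float64(-0.0005), np.float64(0.0118), 0.0179)]
0.03 [(np.float64(-0.0191), np.float64(0.0113), 0.0163)]
0.04 [(np.float64(-0.0728), np.float64(0.0107), 0.0186)]
0.05 [(np.float64(-0.0198), np.float64(0.0105), 0.0164)]
0.06 [(np.float64(-0.0199), np.float64(0.0103), 0.0163)]
0.07 [(np.float64(-0.0199), np.float64(0.0094), 0.0164)]
0.08 [(np.float64(-0.0199), np.float64(0.009), 0.0163)]
0.09 [(np.float64(-0.0199), np.float64(0.0084), 0.0164)]
0.1 [(np.float64(-0.0198), np.float64(0.0082), 0.0174)]
0.11 [(np.float64(-0.005), np.float64(0.0081), 0.0177)]
0.12 [(np.float64(-0.0055), np.float64(0.0072), 0.0177)]
```

{"op": "step_arm", "data": {
  "plan": [
    [[-0.001, -0.002, 0.0005], 0],
    [[-0.002, -0.003, 0.001], 0],
    [[-0.0025, -0.004, 0.0015], 0],
    [[-0.0025, -0.005, 0.0015], 0],
    [[-0.0025, -0.005, 0.0015], 0]
  ]
}}

```text
clock: 11.25
tool_pos: [0.4881, 0.0666, 0.105]
eef_rot: [3.12, 0.3, 0.01]
wrist_force: [3.9, -9.4, 9.9]
grip_width: 0.53
grip_force: 52.5
```

```bash
python3 see.py g | cut -c1-200
```

```text
[0.4881 0.0666 0.105 ] [3.12 0.3  0.01] [ 3.9 -9.4  9.9] tool in corner [ 0.0366 -0.0398  0.0481] force in corner [  6.7 -10.    7.6]
0.0 [(np.float64(0.0109), np.float64(0.0305), 0.0149)]
0.01 [(np.float64(-0.08), np.float64(-0.0769), 0.0133), (np.float64(-0.0038), np.float64(0.0123), 0.0182)]
0.02 [(np.float64(-0.0139), np.float64(0.0125), 0.0174)]
0.03 [(np.float64(-0.016), np.float64(0.0124), 0.0164)]
0.04 [(np.float64(-0.0694), np.float64(0.012), 0.0186)]
0.05 [(np.float64(-0.0168), np.float64(0.0119), 0.0164)]
0.06 [(np.float64(-0.0169), np.float64(0.0114), 0.0164)]
0.07 [(np.float64(-0.0169), np.float64(0.0118), 0.0165)]
0.08 [(np.float64(-0.0168), np.float64(0.0116), 0.0164)]
0.09 [(np.float64(-0.0169), np.float64(0.0112), 0.0165)]
0.1 [(np.float64(-0.0166), np.float64(0.0112), 0.0174)]
0.11 [(np.float64(-0.0015), np.float64(0.011), 0.0178)]
0.12 [(np.float64(-0.0018), np.float64(0.0108), 0.0176)]
```

View pics/g.png

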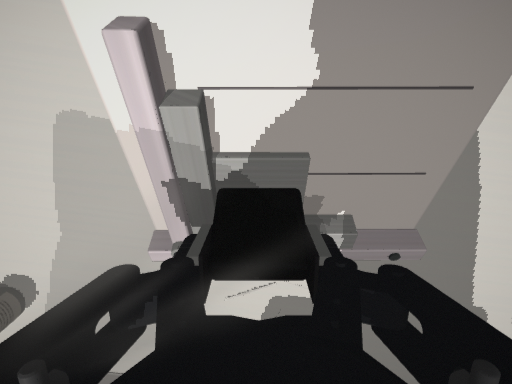

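The stop (140,130) and the leg (190,160) are now almost flush, with the stop about 0.013 rad off. One more nudge, then hold.

{"op": "step_arm", "data": {
  "plan": [
    [[-0.0005, -0.001, 0.0005], 0],
    [[-0.0005, -0.0015, 0.0005], 0],
    [[-0.0005, -0.0015, 0.0005], 0],
    [[-0.0005, -0.0015, 0.0005], 0],
    [[-0.0005, -0.0015, 0.0005], 0],
    [[-0.0005, -0.0015, 0.0005], 0],
    [[-0.0005, -0.0015, 0.0005], 0],
    [[-0.0005, -0.0015, 0.0005], 0],
    [[-0.0005, -0.0015, 0.0005], 0],
    [[-0.0005, -0.0015, 0.0005], 0]
  ]
}}

```text
clock: 12.3
tool_pos: [0.4879, 0.0675, 0.105]
eef_rot: [3.119, 0.299, 0.012]
wrist_force: [2.5, -12.1, 13.0]
grip_width: 0.529
grip_force: 52.9
```

```bash
python3 see.py k | cut -c1-200;python3 - <<'E'
from bench import manip
from h import *
f=manip.grab_frame("wrist");q=(cloud(f)-C0)@Rc;ok=f["range_z"]>0
def edge(sel,ax,fn,rng,ind):
    X=[];Y=[]
    for a in rng:
        b=q[sel&(np.abs(q[...,ind]-a)<.003)]
        if len(b)>4:X.append(a);Y.append(np.percentile(b[:,ax],fn))
    return np.round(np.degrees(np.arctan(np.polyfit(X,Y,1)[0])),2),np.round(np.polyfit(X,Y,1),4)
z=q[...,2]
leg=ok&(z>.014)&(z<.0172)&(q[...,1]<.002)&(q[...,1]>-.022)
print("leg inner",edge(leg,1,3,np.arange(.045,.095,.006),0))
stop=ok&(z>.0168)&(z<.019)&(q[...,1]>-.0005)
print("stop outer",edge(stop,1,97,np.arange(.02,.12,.006),0))
led=ok&(z>.0165)&(z<.02)&(q[...,0]<.004)&(q[...,0]>-.02)
for y in np.arange(-.14,.03,.015):
    b=q[led&(np.abs(q[...,1]-y)<.004)]
    if len(b)>4:print("ledge",round(y,3),np.round(np.percentile(b[:,0],[3,97]),4))
E
```

```text
[0.4879 0.0675 0.105 ] [3.119 0.299 0.012] [  2.5 -12.1  13. ] tool in corner [ 0.0367 -0.0389  0.0482] force in corner [  6.6 -12.3  11.2]
0.0 [(np.float64(0.0114), np.float64(0.0303), 0.015)]
0.01 [(np.float64(-0.08), np.float64(-0.0757), 0.0137), (np.float64(-0.0017), np.float64(0.0128), 0.0182)]
0.02 [(np.float64(-0.0131), np.float64(0.0127), 0.0174)]
0.03 [(np.float64(-0.0153), np.float64(0.0124), 0.0165)]
0.04 [(np.float64(-0.0684), np.float64(0.0124), 0.0186)]
0.05 [(np.float64(-0.0159), np.float64(0.0123), 0.0164)]
0.06 [(np.float64(-0.016), np.float64(0.012), 0.0164)]
0.07 [(np.float64(-0.0161), np.float64(0.012), 0.0164)]
0.08 [(np.float64(-0.0159), np.float64(0.0122), 0.0165)]
0.09 [(np.float64(-0.016), np.float64(0.0125), 0.0166)]
0.1 [(np.float64(-0.0158), np.float64(0.0123), 0.0174)]
0.11 [(np.float64(-0.0004), np.float64(0.0121), 0.0178)]
0.12 [(np.float64(-0.0005), np.float64(0.0119), 0.0178)]
leg inner (np.float64(3.22), array([ 0.0562, -0.0199]))
stop outer (np.float64(-0.47), array([-0.0082,  0.0122]))
ledge -0.14 [-0.0141 -0.0026]
ledge -0.125 [-0.0138 -0.0028]
ledge -0.11 [-0.0139 -0.0028]
ledge -0.095 [-0.0109  0.0034]
ledge 0.025 [-0.0147 -0.003 ]
```

{"op": "step_arm", "data": {
  "plan": [
    [[-0.002, 0, 0.001], 0],
    [[-0.002, 0, 0.001], 0],
    [[-0.002, 0, 0.001], 0],
    [[-0.002, 0, 0.001], 0],
    [[-0.002, 0, 0.001], 0],
    [[-0.002, 0, 0.001], 0],
    [[-0.002, 0, 0.001], 0],
    [[-0.002, 0, 0.001], 0],
    [[-0.002, 0, 0.001], 0],
    [[-0.002, 0, 0.001], 0]
  ]
}}

```text
clock: 13.4
tool_pos: [0.4878, 0.0675, 0.105]
eef_rot: [3.12, 0.299, 0.018]
wrist_force: [5.0, -11.5, 15.1]
grip_width: 0.527
grip_force: 53.0
```

```bash
python3 see.py l | cut -c1-200;python3 - <<'E'
from bench import manip
from h import *
f=manip.grab_frame("wrist");q=(cloud(f)-C0)@Rc;ok=f["range_z"]>0
z=q[...,2]
b=q[ok&(z>.0145)&(z<.0172)&(np.abs(q[...,1]+.009)<.005)&(q[...,0]>.05)];print("leg far end",np.percentile(b[:,0],[97,99.5]))
b=q[ok&(z>.0145)&(z<.0185)&(np.abs(q[...,1]-.006)<.004)&(q[...,0]>.05)];print("stop far end (128 true)",np.percentile(b[:,0],[97,99.5]))
for y in np.arange(-.1,-.065,.006):
    b=np.sort(q[ok&(z>.013)&(z<.02)&(np.abs(q[...,1]-y)<.003)&(q[...,0]<.03)][:,0])
    print("yleg",round(y,3),len(b),np.round(b[[0,-1]],4) if len(b) else "", [ (round(b[i],4),round(b[i+1],4)) for i in np.where(np.diff(b)>.0015)[0]])
E
```

```text
[0.4878 0.0675 0.105 ] [3.12  0.299 0.018] [  5.  -11.5  15.1] tool in corner [ 0.0366 -0.0389  0.0482] force in corner [  9.9 -12.3  11.7]
0.0 [(np.float64(0.0106), np.float64(0.0122), 0.0239), (np.float64(0.0153), np.float64(0.0303), 0.0147)]
0.01 [(np.float64(-0.08), np.float64(-0.0756), 0.0132), (np.float64(-0.0024), np.float64(0.0124), 0.0181)]
0.02 [(np.float64(-0.0129), np.float64(0.0125), 0.0175)]
0.03 [(np.float64(-0.0151), np.float64(0.0124), 0.0164)]
0.04 [(np.float64(-0.0687), np.float64(0.0125), 0.0187)]
0.05 [(np.float64(-0.0159), np.float64(0.0122), 0.0165)]
0.06 [(np.float64(-0.0159), np.float64(0.0122), 0.0165)]
0.07 [(np.float64(-0.0159), np.float64(0.0121), 0.0165)]
0.08 [(np.float64(-0.0159), np.float64(0.0122), 0.0166)]
0.09 [(np.float64(-0.0159), np.float64(0.0121), 0.0166)]
0.1 [(np.float64(-0.0158), np.float64(0.0125), 0.0173)]
0.11 [(np.float64(-0.0004), np.float64(0.0122), 0.0177)]
0.12 [(np.float64(-0.0005), np.float64(0.0125), 0.0177)]
leg far end [0.09630604 0.09681212]
stop far end (128 true) [0.12414569 0.12473287]
yleg -0.1 185 [-0.0145  0.0137] []
yleg -0.094 239 [-0.011   0.0135] []
yleg -0.088 142 [-0.1177  0.0141] [(np.float64(-0.117), np.float64(-0.1154)), (np.float64(-0.1154), np.float64(-0.0011))]
yleg -0.082 62 [-0.1174  0.0135] [(np.float64(-0.1166), np.float64(0.0101))]
yleg -0.076 22 [-0.1175  0.0137] [(np.float64(-0.1168), np.float64(-0.1149)), (np.float64(-0.1146), np.float64(0.0117))]
yleg -0.07 4 [-0.1175 -0.1157] []
```

Flush and pressed: the leg's far end is 100 mm from the ledge face, the stop is at about 0 rad, and the forces are roughly 10 N on the ledge and 12 N on the stop. I'll back off away from the stop, then lift.

{"op": "step_arm", "data": {
  "plan": [
    [[0.001, 0.003, -0.0005], 0],
    [[0.002, 0.006, -0.002], 0],
    [[0.003, 0.011, -0.003], 0],
    [[0.004, 0.016, -0.004], 0],
    [[0.004, 0.02, -0.01], 0],
    [[0.004, 0.02, -0.03], 0],
    [[0.004, 0.02, -0.06], 0],
    [[0.004, 0.02, -0.1], 0],
    [[0.004, 0.02, -0.14], 0],
    [[0.004, 0.02, -0.145], 0]
  ]
}}

```text
clock: 14.5
tool_pos: [0.4912, 0.051, 0.2511]
eef_rot: [3.126, 0.304, 0.008]
wrist_force: [-0.2, 0.0, -2.3]
grip_width: 0.528
grip_force: 51.6
```

Run:
```python
from bench import manip
from h import *
f=manip.grab_frame("wrist");s=manip.get_state();q=(cloud(f)-C0)@Rc;ok=f["range_z"]>0;z=q[...,2]
for a in np.arange(.02,.13,.02):
    b=q[ok&(np.abs(q[...,0]-a)<.004)&(z>.0155)&(z<.02)&(np.abs(q[...,1]-.006)<.015)]
    if len(b):print("stop",round(a,3),len(b),np.round(np.percentile(b[:,1],[3,97]),4))
T=R.from_rotvec(s["eef_rot"]).as_matrix();print(np.round(T,3).tolist(),s["tool_pos"])
t=(cloud(f)-s["tool_pos"])@T
m=ok&(np.abs(t[...,1]+.031)<.006)&(t[...,0]>.01)&(t[...,0]<.1)&(np.abs(t[...,2]-.02)<.06)
A=t[m]; 
for a in np.arange(.02,.1,.01):
    b=A[np.abs(A[:,0]-a)<.004]
    if len(b):print("leg",round(a,2),np.round(np.median(b[:,2]),4))
# target: grasp above tray
print("delta",np.round(totool(s,np.array([.4903,-.2608,.25])-s["tool_pos"]),4))
```

```text
stop 0.12 132 [0.0002 0.0114]
[[0.981, 0.193, 0.003], [0.193, -0.981, -0.001], [0.003, 0.001, -1.0]] [0.49067641 0.05095986 0.24942535]
leg 0.02 0.0241
leg 0.03 0.0184
leg 0.04 0.0127
leg 0.05 0.0069
leg 0.06 0.0013
leg 0.07 -0.0009
delta [-0.0604  0.3059 -0.0004]
```

The stop stayed true and the square still holds its 30 degree tilt. Now back over the tray, aligned with it, where a forward drag on the heel will pivot the square level.

{"op": "step_arm", "data": {
  "plan": [
    [[-0.01, 0.03, 0], 0.1],
    [[-0.021, 0.065, 0], 0.2],
    [[-0.034, 0.105, 0], 0.35],
    [[-0.047, 0.145, 0], 0.5],
    [[-0.06, 0.185, 0], 0.65],
    [[-0.073, 0.225, 0], 0.8],
    [[-0.086, 0.265, 0], 0.95],
    [[-0.098, 0.3, 0], 1.08],
    [[-0.098, 0.3, 0.03], 1.08],
    [[-0.098, 0.3, 0.06], 1.08]
  ]
}}

```text
clock: 15.55
tool_pos: [0.4499, -0.263, 0.1841]
eef_rot: [-3.14, -0.063, 0.005]
wrist_force: [-0.7, 0.9, -2.6]
grip_width: 0.529
grip_force: 52.0
```

{"op": "step_arm", "data": {
  "plan": [
    [[0, 0, 0.03], 0],
    [[0, 0, 0.06], 0],
    [[0, 0, 0.08], 0],
    [[0, 0, 0.09], 0],
    [[0, 0, 0.1], 0],
    [[0, 0, 0.105], 0],
    [[0, 0, 0.105], 0],
    [[0, 0, 0.105], 0]
  ]
}}

```text
clock: 16.35
tool_pos: [0.4524, -0.2622, 0.0825]
eef_rot: [3.14, 0.068, 0.002]
wrist_force: [-0.6, -0.8, -0.4]
grip_width: 0.527
grip_force: 51.9
```

```bash
cat > tr.py <<'E'
from bench import manip
from h import *
import sys
s=manip.get_state();T=R.from_rotvec(s["eef_rot"]).as_matrix();f=manip.grab_frame("wrist");ok=f["range_z"]>0;P=cloud(f)
print(np.round(s["tool_pos"],4),np.round(s["wrist_force"],1),"yaw",np.degrees(np.arctan2(T[1,0],T[0,0])))
t=(P-s["tool_pos"])@T
m=ok&(np.abs(t[...,1]+.031)<.006)&(t[...,0]>.01)&(t[...,0]<.08)&(np.abs(t[...,2]-.01)<.035)
A=t[m];B=P[m]
for a in np.arange(.02,.08,.01):
    i=np.abs(A[:,0]-a)<.004
    if i.any():print("leg",round(a,2),"world z",np.round(np.median(B[i,2]),4))
b=P[ok&(P[...,2]>.0065)&(P[...,2]<.013)&(np.abs(P[...,0]-.5)<.12)&(np.abs(P[...,1]+.27)<.12)]
r=cv2.minAreaRect((b[:,:2]*1000).astype(np.float32));print("tray rim",np.round(r[0],1),np.round(r[1],1),r[2])
r=manip.silhouettes("wrist","tray")
if r:
    q=P[ok&r[0]["pixels"]];print(len(q),np.round(np.percentile(q,[1,99],axis=0),3).tolist())
cv2.imwrite("pics/%s.png"%sys.argv[1],f["image"])
E
python3 tr.py m
```

```text
[ 0.4524 -0.2622  0.0825] [-0.6 -0.8 -0.4] yaw 2.493184645329264
leg 0.02 world z 0.0572
leg 0.03 world z 0.0627
leg 0.04 world z 0.0686
leg 0.05 world z 0.0741
leg 0.06 world z 0.0799
leg 0.07 world z 0.0812
tray rim [ 493.2 -270.6] [159.8 160.4] 2.271925449371338
38561 [[0.42, -0.349, 0.001], [0.573, -0.191, 0.009]]
```

View pics/m.png

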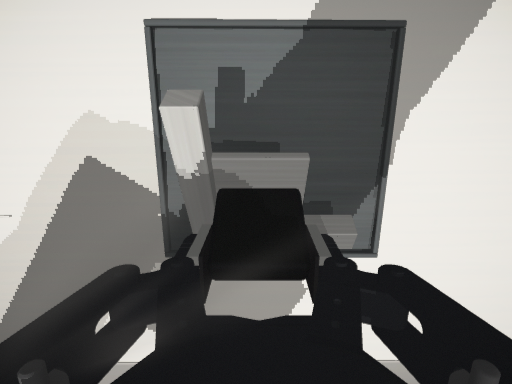

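The square hangs inside the tray's walls: leg at (185,130), tray rim from (145,20) to (405,20). Heel down, then drag forward.

{"op": "step_arm", "data": {
  "plan": [
    [[0, 0, 0.007], 0],
    [[0, 0, 0.013], 0],
    [[0.001, 0, 0.018], 0],
    [[0.005, 0, 0.019], 0],
    [[0.009, 0, 0.02], 0],
    [[0.013, 0, 0.021], 0],
    [[0.017, 0, 0.023], 0],
    [[0.021, 0, 0.025], 0],
    [[0.021, 0, 0.025], 0]
  ],
  "squeeze": 20
}}

```text
clock: 17.35
tool_pos: [0.4726, -0.2614, 0.0575]
eef_rot: [3.14, 0.068, -0.002]
wrist_force: [-4.0, -0.5, 7.3]
grip_width: 0.532
grip_force: 54.7
```

```bash
python3 tr.py n
```

```text
[ 0.4726 -0.2614  0.0575] [-4.  -0.5  7.3] yaw 2.4822008232289745
leg 0.02 world z 0.0308
leg 0.03 world z 0.0332
leg 0.04 world z 0.0358
leg 0.05 world z 0.0382
leg 0.06 world z 0.0408
leg 0.07 world z 0.0331
tray rim [ 503.7 -270.3] [181.7 160.8] 2.766789436340332
45084 [[0.416, -0.349, 0.001], [0.573, -0.191, 0.009]]
```

{"op": "step_arm", "data": {
  "plan": [
    [[0.004, 0, 0.002], 0],
    [[0.008, 0, 0.004], 0],
    [[0.012, 0, 0.006], 0],
    [[0.015, 0, 0.008], 0],
    [[0.015, 0, 0.008], 0]
  ]
}}

```text
clock: 17.95
tool_pos: [0.487, -0.2607, 0.0491]
eef_rot: [3.14, 0.068, -0.004]
wrist_force: [-3.8, -0.6, 5.8]
grip_width: 0.527
grip_force: 55.8
```

```bash
python3 tr.py o
```

```text
[ 0.487  -0.2607  0.0491] [-3.8 -0.6  5.8] yaw 2.471523499980164
leg 0.02 world z 0.0191
leg 0.03 world z 0.0192
leg 0.04 world z 0.0194
leg 0.05 world z 0.0196
leg 0.06 world z 0.0195
leg 0.07 world z 0.004
tray rim [ 510.5 -286.7] [193.6 194.7] 1.6354302167892456
43370 [[0.42, -0.348, 0.001], [0.573, -0.191, 0.009]]
```

Flat on the floor. Release and lift away.

{"op": "step_arm", "data": {
  "plan": [
    [[0, 0, -0.001], 0],
    [[0, 0, -0.001], 0],
    [[0, 0, -0.001], 0],
    [[0, 0, -0.001], 0],
    [[0, 0, -0.001], 0],
    [[0, 0, -0.001], 0],
    [[0, 0, -0.001], 0],
    [[0, 0, -0.001], 0],
    [[0, 0, -0.001], 0],
    [[0, 0, -0.001], 0]
  ],
  "claw": -1
}}

```text
clock: 19.05
tool_pos: [0.4879, -0.2603, 0.0498]
eef_rot: [3.141, 0.068, 0.0]
wrist_force: [-0.2, -0.0, -0.7]
grip_width: 1.001
grip_force: 0.0
```

{"op": "step_arm", "data": {
  "plan": [
    [[0, 0, -0.01], 0],
    [[0, 0, -0.03], 0],
    [[0, 0, -0.06], 0],
    [[0, 0, -0.1], 0],
    [[0, 0, -0.14], 0],
    [[0, 0, -0.18], 0],
    [[0, 0, -0.2], 0],
    [[0, 0, -0.2], 0],
    [[0, 0, -0.2], 0]
  ]
}}

```text
clock: 19.95
tool_pos: [0.4878, -0.2603, 0.2502]
eef_rot: [3.14, 0.068, 0.001]
wrist_force: [-0.3, 0.2, -0.6]
grip_width: 1.0
grip_force: 0.0
```

Run:
```python
from bench import manip
from h import *
s=manip.get_state();print(s["tool_pos"],s["grip_width"])
f=manip.grab_frame("wrist");P=cloud(f);ok=f["range_z"]>0
m=ok&(np.abs(P[...,0]-.495)<.07)&(np.abs(P[...,1]+.27)<.07)
for lo,hi in((.015,.026),(.048,.075)):
    q=P[m&(P[...,2]>lo)&(P[...,2]<hi)];r=cv2.minAreaRect((q[:,:2]*1000).astype(np.float32));print(lo,len(q),np.round(r[0],1),np.round(r[1],1),r[2],np.median(q[:,2]),q[:,2].std())
g=f["image"]
f=manip.grab_frame("top");q=(cloud(f)-C0)@Rc
X=[];Y=[]
for a in np.arange(.02,.13,.01):
    b=q[(np.abs(q[...,0]-a)<.006)&(q[...,2]>.012)&(q[...,2]<.026)&(np.abs(q[...,1])<.04)]
    if len(b):X.append(a);Y.append(np.mean(b[:,1]))
print("stop angle",-np.polyfit(X,Y,1)[0],len(X))
for n in("iodine","eye_rinse","slide_box"):
    print(n,[(np.round(d["centre"],3).tolist(),round(d["score"],2)) for d in manip.tip_of("top",n)[:1]])
cv2.imwrite("pics/end.png",cv2.resize(np.hstack([g,f["image"]]),(800,300)))
```

```text
[ 0.48784685 -0.26029217  0.25020568] 0.9997348231206951
0.015 1857 [ 496.9 -270.6] [100.4  99.3] 2.8901803493499756 0.018288448608565877 0.0011347908197910314
0.048 522 [ 487.2 -261.7] [12.9 45. ] 2.51070237159729 0.05793523825574409 0.002010135756420361
stop angle 0.004955151958531353 11
iodine []
eye_rinse [([0.35, 0.267, 0.002], 0.71)]
slide_box [([0.652, -0.137, -0.002], 0.58)]
```

View pics/end.png

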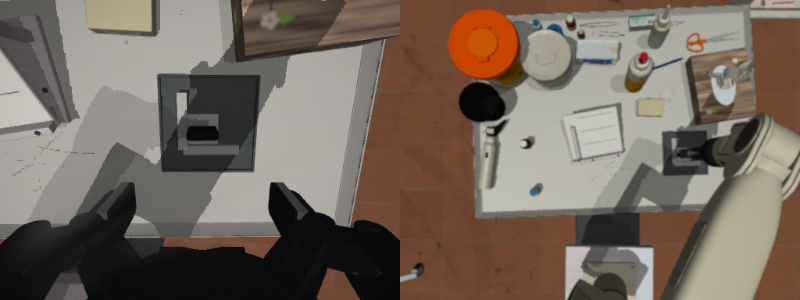

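The square lies centred and flat in the tray, around (205,125). The stop reads about 0.005 rad, and the bottles at (527,143) and (536,190) are standing.

```bash
python3 -c "
from bench import manip
print(manip.job_done())"
```

```text
the job is handed in; nothing more can be done
None
```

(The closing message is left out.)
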